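# Seat a mould insert in the clamping nest and snug its thumbscrew

## Robot

A 6-joint arm with a two-finger parallel gripper is mounted at the origin on the work surface. World frame = base frame: x ahead of the robot, y to its left, z up, the work surface at z = 0. Lengths are in mm, angles in rad, forces in N, time in s.
With the tool pointing down it reaches from about 300 to 825 mm from the base axis. Payload 5.4 kg.
Tool frame: the origin (TCP) lies at the very end of the fingers, on their centre line; the grasp point (between the pads) lies 19 mm behind it; z points along the fingers, y is the line along which they close (so a half turn about z gives the same grasp; the last joint's range is limited). The gripper opens to 92 mm and grips with 3 to 60 N. Pads are 20 mm wide; open, the fingers measure 128 mm over their backs; the gripper's body (75 mm by 189 mm) begins 69 mm behind the grasp point.
Start: joints at [-1.38, 0.158, 1.597, -0, 1.386, -0.21], TCP at [224.315, -529.423, 214.601] pointing down, gripper open.
Joint ranges: [-2.91, 2.91], [-0.94, 2.29], [0.18, 2.7], [-1.29, 4.43], [0.17, 2.64], [-3, 3]. Speed limits (rad/s): [2.57, 2.57, 3.14, 3.14, 3.14, 3.14].

## Interface

Orientations are given as a rotation vector (axis times angle).
In Python, from plant import arm gives the robot as it stands. Calls block until the motion is done:
- arm.move_to(position, orientation): joint-space move of the TCP to a pose.
- arm.move_l(position, ori=None, vel=150, force_limit=None): straight line of the TCP; ori=None keeps the orientation; vel is the mean speed in mm/s. With force_limit (N) it stops when the force on the tool has changed by that much, and returns True; else False.
- arm.set_joints(angles): joint-space move.
- arm.gripper_to(opening): finger opening in mm; the grip force is fixed at half the most; returns when the fingers have stopped.
- arm.pause(seconds).
- arm.solve_ik(position, orientation): joint angles nearest the present ones, or None.
- arm.camera(name): name is "scene" or "top" or "wrist"; returns (picture, depth): 420x560x3 uint8, blue, green, red; 420x560 float32, mm along the optical axis (not along the pixel's ray), 0 where there is no reading.
- arm.calibration(name): a dict with "fx", "fy", "cx", "cy" (pixels), "rvec" (rotation vector, rad) and "tvec" (3), from world to camera coordinates, as OpenCV has them; the wrist camera has in their place "T_tool_cam" (4x4, takes a point from camera to tool coordinates, whose origin is the TCP and whose axes are the flange's). Camera axes: x right, y down, z forward; pixel columns grow to the right and rows downward; lengths in mm; the calibration is good to about 2 mm. A picture is of the moment at which its call begins: read the wrist's pose just before it. calibration takes no time and is no camera call.
A pose or a line that the arm cannot do raises arm.IKError and nothing moves.
- arm.close_job(): hands the job in; it is judged then, once.
Readings, each from a call of its own:
- arm.current_time(): time.
- arm.current_qpos(): joint angles.
- arm.current_joint_vel(): joint speeds.
- arm.current_tau(): joint torques, N m.
- arm.current_ee_pos(): TCP position.
- arm.current_orientation(): TCP orientation.
- arm.current_ft_force(): force on the tool from outside, world axes, zero at the start.
- arm.current_ft_torque(): the same for the moment, N m.
- arm.current_grip_width(): finger opening in mm.
- arm.current_grasp_force(): force on a finger pad.
Only numpy, scipy, OpenCV 4.12 (cv2) and the standard library are available. Lean on these libraries where they do the work, as an engineer would, in place of code of your own. Each camera call takes 0.05 s, during which the arm holds its last target. There are 200 camera calls.

## Task

Push the aluminium mould insert gently along its nest until it is fully home against the back stop. Then tighten the knurled thumbscrew clockwise (seen from above) until its foot is down on the insert and it is snug, about 0.2 N m: stop once the resistance has clearly risen and do not overtighten. Leave it clamped and let go, and do not disturb the things lying around.

Things in the scene. Friction and masses are not known exactly. Their poses are not given: they have to be found in the camera images.
- nest: Fixed clamping nest: dark steel base plate 180 x 120 x 20 mm (x, y, z), origin under its centre on the bench. Its +x is the direction in which the insert is pushed home. On the plate stand two side rails along x (x -50 to +50 mm), 14 mm high, 53 mm apart inside, and a back stop 24 mm high, 73 mm wide, whose face is at x = +55 mm.
- bridge: Fixed dark steel bridge across the nest, 20 mm to +x of the nest's origin, same yaw; origin on the bench under the screw's axis. Posts 30 x 14 mm at y = +-48 mm, crossbar 30 x 110 mm, 72 to 88 mm above the bench. It carries the upright knurled thumbscrew; under the bar this has a foot 26 mm in diameter that turns with the head.
- knob_axis (a point): Point on the thumbscrew's vertical axis, 118 mm above the bench, where to grip its round steel knurled head (32 mm diameter, 24 mm tall). Fixed to the nest: it does not follow the screw. At the start the head's underside is 102 to 106 mm and its top 126 to 130 mm above the bench (not measured); it sinks 2 mm per radian turned clockwise from above.
- insert: Loose aluminium mould insert, a block 110 x 50 x 30 mm (x, y, z), about 0.45 kg, lying on the nest's base plate between the rails (3 mm total play), long side along the nest's x. Origin under its centre; near end at x = -55 mm. At the start it stands 20 to 40 mm short of the back stop; fully home, its origin is 20 mm above the nest's origin.
- cup: Bystander: white plastic cup, 70 mm across, 65 mm tall, origin under its centre.
- parallel: Bystander: steel bar 130 x 16 x 25 mm lying on the bench, origin under its centre.
- bushing: Bystander: dark steel guide bushing, a ring 44 mm across and 40 mm tall, origin under its centre.
- screw_hole (a point): Where the screw enters the crossbar's top, 88 mm above the bench. At the start the foot hangs 2 to 6 mm above the insert (not measured). Until it touches, the head turns with about 0.05 N m of drag; then the torque climbs some 0.4 N m per rad. Snug is 0.2 N m; under 0.14 is loose, over 0.27 too tight. The head has a springy core (2 N m per rad) and springs back when let go; the screw stays put.
Things that resemble listed ones, but are neither listed nor needed, are in the scene too. Of the things shaped like the insert, the aluminium one is meant. What is shaped like the nest but brown is not meant.

How it is judged (in metres and radians):
On the way, in this order (a step that is already met when the one before it is completed fails the run):
1. the insert is home against the back stop (within 2 mm), not yet clamped (x of insert in the frame of nest above -0.002 m and contact force between bridge and insert below 2 N), for 0.2 s.
2. the thumbscrew presses on the insert with at least 12 N (contact force between bridge and insert above 12 N), for 0.2 s.
At the end, for the whole second after the job is handed in: the insert is within 2 mm of the back stop, at rest, clamped by the thumbscrew's foot with 12 to 45 N (x of insert in the frame of nest above -0.002 m and contact force between bridge and insert between 12 and 45 N and linear speed of insert below 0.01 m/s); the robot touches nothing.
It fails at once if the screw is overtightened: it presses with more than 60 N (contact force between bridge and insert above 60 N).
It fails at once if the insert is pushed with more than 40 N (contact force between the arm and insert above 40 N).
It fails at once if a bystander is moved more than 15 mm (distance of any of cup, parallel, bushing from where it was at the start of the episode above 0.015 m).
It also fails if it takes over 67 s, if anything falls off the work surface, if the arm or the gripper's body presses on something with over 40 N, if the wrist force passes 120 N, or if a joint passes its speed limit or range.

## Working session

There is one attempt and no reset: what is moved stays moved. The work goes in short steps, each a Python script; the robot and the scene stay as the last script left them, time stands still between calls to the robot, and variables do not carry over. Pictures are saved under pics/ and viewed, at most 10 in all, crops included, and the job is handed in when it is done.

```bash
mkdir -p pics; ls; cat > h.py <<'E'
import numpy as np, cv2
from plant import arm
def w2c(n):
    c=arm.calibration(n); R=cv2.Rodrigues(np.array(c['rvec'],float))[0]; return c,R,np.array(c['tvec'],float).reshape(3)
def px2w(n,u,v,d):
    c,R,t=w2c(n); p=np.array([(u-c['cx'])/c['fx']*d,(v-c['cy'])/c['fy']*d,d]); return R.T@(p-t)
def cloud(n,D):
    c,R,t=w2c(n); v,u=np.indices(D.shape); P=np.stack([(u-c['cx'])/c['fx']*D,(v-c['cy'])/c['fy']*D,D],-1); return (P-t)@R
E
python3 - <<'E'
from h import *
for n in('scene','top'):
    I,D=arm.camera(n); cv2.imwrite(f'pics/{n}.png',I); np.save(f'{n}.npy',D); np.save(f'{n}_I.npy',I)
    c,R,t=w2c(n); print(n,c['fx'],-R.T@t,R[2])
print(arm.current_time(),arm.current_orientation())
E
```

```text
pics
scene 459.54318999422543 [ 788.80461114 -367.42601645  900.40033813] [-0.25572308  0.43680315 -0.86244346]
top 498.39658536111745 [ 415.80099904   70.27907013 1095.2206377 ] [ 0.12679281 -0.03295394 -0.99138167]
0.1 [-3.07709801e+00 -6.25040835e-01 -4.10548209e-05]
```

View pics/top.png

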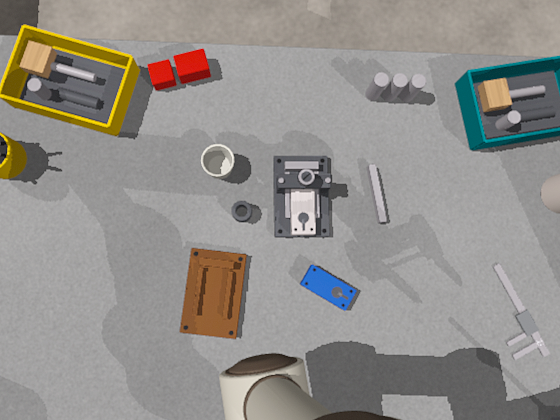

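View pics/scene.png

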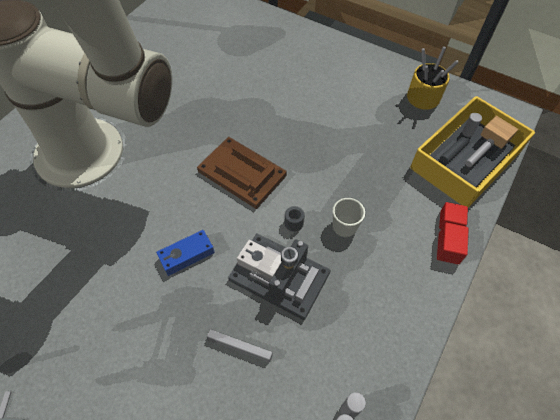

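The top view shows the dark nest at (303,197), the knob at (307,177), the aluminium insert at (303,213), the cup at (218,160), the bushing at (242,211) and the parallel at (378,193). The brown nest and the blue block are decoys.

```bash
python3 - <<'E'
from h import *
cr={'top':(255,140,100,110),'scene':(215,220,130,110)}
out=[]
for n in cr:
    I=np.load(n+'_I.npy');D=np.load(n+'.npy');P=cloud(n,D);x,y,w,h=cr[n]
    out.append(cv2.resize(I[y:y+h,x:x+w],None,fx=5,fy=5,interpolation=cv2.INTER_CUBIC)) 
    cv2.imwrite(f'pics/{n}_c.png',out[-1])
    m=np.zeros(D.shape,bool);m[y:y+h,x:x+w]=1;m&=D>0
    for lo,hi,l in((121,135,'head'),(80,94,'bar'),(45,56,'insert'),(14,26,'plate')):
        Q=P[m&(P[...,2]>lo)&(P[...,2]<hi)]
        if len(Q)>5:
            r=cv2.minAreaRect(Q[:,:2].astype(np.float32)); print(n,l,len(Q),np.median(Q,0).round(1),np.round(r[0],1),np.round(r[1],1),round(r[2],2), Q.min(0).round(1),Q.max(0).round(1))
E
```

```text
top head 211 [614.5 -26.4 130. ] [615.2 -26.4] [32.5 30.4] 45.16 [599.3 -42.4 121.9] [631.8 -11.8 134.3]
top bar 589 [612.8 -13.7  88.1] [615.4 -27.1] [ 30.9 110.1] 1.83 [599.  -82.3  81.3] [631.9  28.   94. ]
top insert 1170 [560.1 -28.5  50.1] [586.8 -26.3] [156.5 107.1] 1.84 [508.3 -79.4  45.1] [666.1  28.4  56. ]
top plate 1806 [577.8  -5.5  20.3] [595.4 -27.6] [180.  120.3] 2.06 [503.5 -89.   14.1] [686.3  34.9  25.9]
scene head 237 [617.5 -32.6 129. ] [616.9 -31.3] [32.  32.6] 68.28 [600.7 -47.2 121.1] [633.4 -13.2 132.3]
scene bar 601 [620.1 -48.5  87.6] [616.6 -30.7] [ 30.4 110.6] 2.36 [599.3 -86.1  80.4] [633.6  25.1  94. ]
scene insert 1037 [556.9 -34.9  49.5] [587.9  19.1] [157.9 210.6] 0.51 [509.3 -86.   45. ] [667.5 124.9  55.5]
scene plate 2241 [631.7 -52.6  19.6] [594.3  18.7] [180.7 222.1] 2.29 [504.8 -94.9  14. ] [688.8 131.6  25.9]
```

View pics/top_c.png

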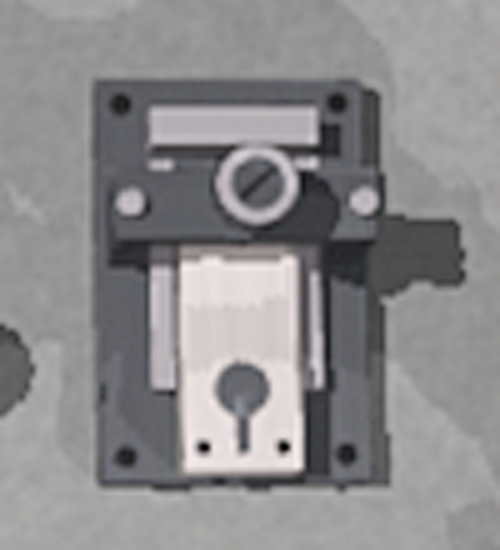

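View pics/scene_c.png

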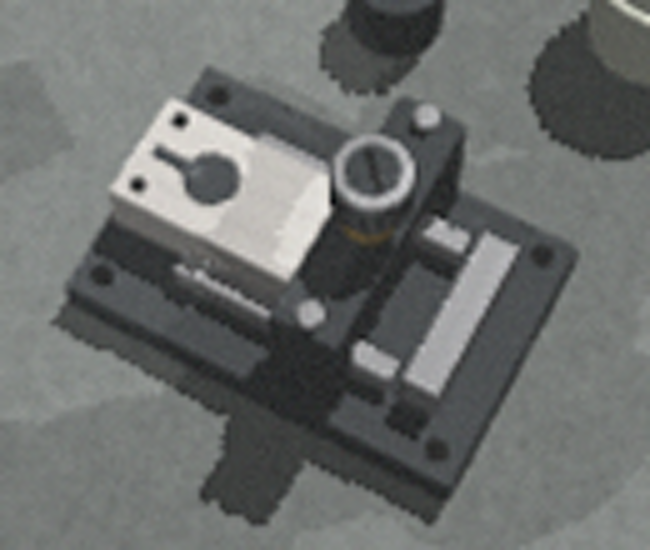

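Zoomed in, the crops agree with the text: the plate measures 180 x 120, the bar is at z 88 and the head top is about 129–130. The two views put the knob at (615,-26) and (617,-31), with yaw about 2.1°. I'll refine this with the wrist camera from two opposite yaws, which cancels the extrinsic error.

```bash
cat >> h.py <<'E'
from scipy.spatial.transform import Rotation as Ro
YAW=np.radians(2.1)
def ori(psi): return (Ro.from_euler('z',psi)*Ro.from_euler('x',np.pi)).as_rotvec()
def wcloud():
    p=np.array(arm.current_ee_pos(),float);R=Ro.from_rotvec(arm.current_orientation()).as_matrix()
    I,D=arm.camera('wrist');c=arm.calibration('wrist');T=np.array(c['T_tool_cam'])
    v,u=np.indices(D.shape);P=np.stack([(u-c['cx'])/c['fx']*D,(v-c['cy'])/c['fy']*D,D],-1)
    P=P@T[:3,:3].T+T[:3,3];P=P@R.T+p;P[D==0]=np.nan
    return I,P
E
python3 - <<'E'
from h import *
print(np.array(arm.calibration('wrist')['T_tool_cam']).round(2).tolist())
for i,s in enumerate((-1,1)):
    arm.move_to([590,-28.5,330],ori(YAW+s*np.pi/2)); arm.pause(.3)
    I,P=wcloud(); cv2.imwrite(f'pics/w{i}.png',I)
    print('q',np.round(arm.current_qpos(),3),np.round(arm.current_ee_pos(),1),'psi',s)
    near=(abs(P[...,0]-596)<110)&(abs(P[...,1]+28)<75)
    for lo,hi,l in((122,135,'head'),(84,92,'bar'),(46,54,'ins+stop'),(17,23,'plate')):
        Q=P[near&(P[...,2]>lo)&(P[...,2]<hi)]
        if l=='ins+stop': Q=Q[(Q[:,0]<598)&(abs(Q[:,1]+28)<32)]
        if len(Q)>5:
            r=cv2.minAreaRect(Q[:,:2].astype(np.float32)); print(l,len(Q),'z',np.median(Q[:,2]).round(1),np.round(r[0],1),np.round(r[1],1),round(r[2],2),Q.min(0).round(1),Q.max(0).round(1))
            if l=='head': print(cv2.minEnclosingCircle(Q[:,:2].astype(np.float32)))
print(arm.current_time())
E
```

```text
[[0.0, -0.96, -0.28, 77.15], [1.0, 0.0, 0.0, 0.1], [-0.0, -0.28, 0.96, -168.88], [0.0, 0.0, 0.0, 1.0]]
q [-0.253  0.15   1.381 -0.     1.61   2.852] [590.  -28.7 330. ] psi -1
head 696 z 128.5 [615.1 -29.9] [31.9 32.1] 54.91 [599.5 -45.7 122. ] [631.5 -13.1 131.1]
((615.4801635742188, -29.536867141723633), 16.48023796081543)
bar 1516 z 86.8 [615.4 -29.5] [ 30.  109.7] 2.27 [599.1 -84.7  84.2] [632.5  25.6  92. ]
ins+stop 2606 z 48.8 [553.1 -32. ] [90.  50.2] 2.34 [507.6 -58.4  46.1] [598.   -5.1  51.9]
plate 4607 z 18.9 [595.5 -29.8] [179.7 118.9] 2.11 [503.8 -92.4  17. ] [687.4  32.7  23. ]
q [-0.253  0.15   1.381 -0.     1.61  -0.289] [590.  -28.5 330. ] psi 1
head 686 z 128.6 [614.9 -29.3] [32.4 32. ] 46.47 [599.2 -45.6 122.2] [631.5 -13.2 131.3]
((615.1307983398438, -29.600120544433594), 16.48331642150879)
bar 1500 z 86.9 [615.2 -29.8] [ 29.8 108.8] 2.52 [598.1 -84.5  84.2] [631.4  25.   92. ]
ins+stop 2618 z 48.8 [553.3 -32.3] [91.  49.6] 2.2 [507.4 -58.7  46.2] [598.   -6.2  51.9]
plate 4604 z 18.9 [595.2 -30.9] [179.7 119.2] 2.11 [504.  -93.4  17. ] [686.6  31.9  23. ]
6.0333
```

View pics/w1.png

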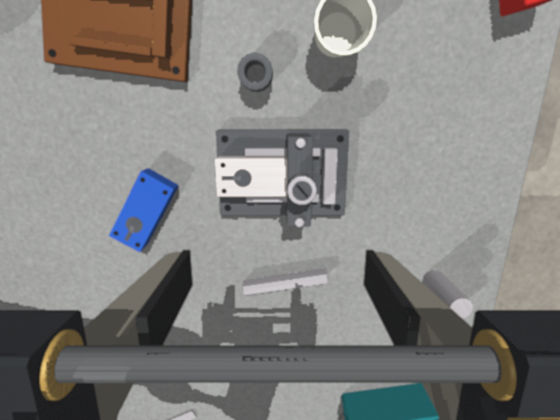

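The wrist views agree to 0.5 mm: knob at (615.3,-29.6), nest origin at (595.3,-30.3), yaw 2.2°, and the insert's near end about 33 mm short of home. In the picture the insert is at (250,177) and the knob at (301,190), with the way clear. Now I'll push.

```bash
cat >> h.py <<'E'
YAW=np.radians(2.2); NEST=np.array([595.3,-30.2]); KNOB=np.array([615.3,-29.6])
def nx(x,z,y=0): c,s=np.cos(YAW),np.sin(YAW); return [NEST[0]+c*x-s*y,NEST[1]+s*x+c*y,z]
def nestx(): d=np.array(arm.current_ee_pos()[:2])-NEST; return d[0]*np.cos(YAW)+d[1]*np.sin(YAW)
E
python3 - <<'E'
from h import *
o=ori(YAW+np.pi)
arm.gripper_to(0)
arm.move_to(nx(-122,200),o); arm.move_l(nx(-122,34),vel=120); arm.pause(.2)
f0=np.array(arm.current_ft_force())
hit=arm.move_l(nx(-60,34),vel=15,force_limit=8); 
print(hit,nestx(),np.array(arm.current_ft_force())-f0,arm.current_qpos(),arm.current_time())
E
```

```text
True -64.77091258055749 [ 0.93285066 -0.06251146 -0.25847228] [-2.88211689e-01  2.70873484e-01  1.85491246e+00 -9.82827169e-04
  1.01975626e+00 -1.89726027e+00] 14.0083
```

```bash
python3 - <<'E'
from h import *
hit=arm.move_l(nx(-60,34),vel=8,force_limit=10)
print(hit,nestx(),arm.current_ft_force()); arm.pause(.3); print(nestx(),arm.current_ft_force())
arm.move_l(nx(-85,34),vel=60); arm.move_l(nx(-110,300),vel=200)
arm.move_to([590,-28.5,330],ori(YAW+np.pi/2)); arm.pause(.2)
I,P=wcloud(); cv2.imwrite('pics/w2.png',I[100:260,180:380])
m=(P[...,2]>46)&(P[...,2]<54)&(P[...,0]<598)&(P[...,0]>490)&(abs(P[...,1]+30)<32);Q=P[m]
print(cv2.minAreaRect(Q[:,:2].astype(np.float32)),Q.min(0),arm.current_time())
E
```

```text
True -64.77603175880854 [-0.30331951 -0.3974485  -0.32511613]
-65.42492414552795 [-0.06658495  0.44852789  0.60265933]
((569.5194702148438, -31.503934860229492), (58.434783935546875, 50.18605422973633), 2.559906005859375) [539.60683292 -57.47152796  46.07395811] 18.575
```

The insert is home: its near end is at 540.3, as expected, and it hit a firm stop at the same place twice. Now I'll grip the knob with q6 near its lower end.

```bash
python3 - <<'E'
from h import *
q=np.array(arm.current_qpos()); psi=YAW+np.pi/2+(q[5]+2.8)
arm.gripper_to(55)
k=lambda z:[KNOB[0],KNOB[1],z]
q[5]=-2.6; arm.set_joints(q)
arm.move_to(k(200),ori(psi)); print(np.round(arm.current_qpos(),3))
arm.move_l(k(98),vel=100); arm.pause(.3)
print('free',np.round(arm.current_ft_force(),2),np.round(arm.current_ft_torque(),3),arm.current_tau()[5])
arm.gripper_to(0); arm.pause(.2)
print('grip',arm.current_grip_width(),arm.current_grasp_force(),np.round(arm.current_ft_force(),2),np.round(arm.current_ft_torque(),3),arm.current_tau()[5])
for i in range(4):
    t=arm.current_time();q=np.array(arm.current_qpos()); 
    if i==0:q0=q.copy();
    q0[5]+=.1; arm.set_joints(q0)
    print(round(q0[5],3),np.round(arm.current_ft_force(),2),np.round(arm.current_ft_torque(),3),round(arm.current_tau()[5],3),round(arm.current_time()-t,3))
print(arm.current_ee_pos(),arm.current_time()); np.save('q0.npy',q0)
E
```

```text
[-0.244  0.273  1.49  -0.     1.377 -2.79 ]
free [ 0.37 -0.19 -0.14] [ 0.194 -0.087  0.024] -5.634678132082627e-05
grip 31.455487468641525 29.999922215938568 [-0.04 -1.   -1.32] [-0.005 -0.241 -0.002] -0.001067100529326126
-2.691 [ 0.51 -0.7  -1.06] [ 0.074 -0.253 -0.014] 0.22 0.25
-2.591 [ 1.17 -0.46 -2.33] [ 0.023 -0.333  0.084] 0.209 0.25
-2.491 [ 0.76 -0.38 -4.92] [ 0.123 -0.381  0.09 ] 0.206 0.25
-2.391 [ 0.97 -0.04 -7.29] [ 0.184 -0.437  0.044] 0.207 0.25
[615.07212857 -29.50984099  97.43291136] 25.2083
```

```bash
cat >> h.py <<'E'
def turn(psi0,a,dz0=98):
    q=arm.solve_ik([KNOB[0],KNOB[1],dz0-2*a],ori(psi0-a)); arm.set_joints(q); return q
def rd():
    T=[];A=[]
    for _ in range(6): T.append(arm.current_ft_torque()[2]);A.append(arm.current_tau()[5]);arm.pause(.02)
    return np.mean(T),np.mean(A),arm.current_ft_force()[2]
E
python3 - <<'E'
from h import *
q0=np.load('q0.npy'); R=Ro.from_rotvec(arm.current_orientation())
x=R.as_matrix()[:,0]; psi0=np.arctan2(x[1],x[0])+.4; np.save('psi0.npy',psi0)
a=.4
while a<3.5:
    a+=.1; q=turn(psi0,a); T,A,f=rd(); print(round(a,2),round(q[5],3),round(T,3),round(A,3),round(f,2))
    if A>.265: break
print(arm.current_time(),np.round(arm.current_ee_pos(),2),arm.current_grip_width())
E
```

```text
0.5 -2.296 0.005 0.07 -2.28
0.6 -2.196 0.039 0.087 -0.96
0.7 -2.096 0.032 0.088 -0.69
0.8 -1.996 0.024 0.088 -0.04
0.9 -1.896 0.029 0.088 1.61
1.0 -1.796 0.025 0.071 1.04
1.1 -1.696 0.024 0.071 0.84
1.2 -1.596 0.023 0.071 0.23
1.3 -1.496 0.025 0.071 0.44
1.4 -1.396 0.014 0.071 0.74
1.5 -1.296 0.013 0.071 0.39
1.6 -1.196 0.047 0.071 0.34
1.7 -1.096 0.023 0.071 -0.04
1.8 -0.996 0.049 0.072 -0.14
1.9 -0.896 0.017 0.072 0.09
2.0 -0.796 0.028 0.072 0.93
2.1 -0.696 0.016 0.072 0.58
2.2 -0.596 0.038 0.072 -0.28
2.3 -0.496 0.046 0.072 -1.2
2.4 -0.396 0.029 0.072 -1.01
2.5 -0.296 0.012 0.072 -1.23
2.6 -0.196 0.028 0.072 -1.27
2.7 -0.096 0.034 0.072 -1.09
2.8 0.004 0.028 0.073 -0.64
2.9 0.104 0.043 0.081 -1.91
3.0 0.204 0.056 0.093 0.1
3.1 0.304 0.072 0.105 -0.96
3.2 0.404 0.083 0.117 0.37
3.3 0.504 0.106 0.137 -0.01
3.4 0.604 0.138 0.168 0.52
3.5 0.704 0.159 0.2 0.39
36.0583 [616.63 -29.13  91.74] 31.290189977564783
```

Torque has clearly risen from the 0.05 drag to about 0.18 N m by both sensors (offset against the drag). I'll turn a touch more, then release.

```bash
python3 - <<'E'
from h import *
psi0=np.load('psi0.npy'); print(rd(),np.round(arm.current_ft_force(),2))
turn(psi0,3.55); print(rd(),np.round(arm.current_ft_force(),2),np.round(arm.current_ee_pos(),2))
p=np.array(arm.current_ee_pos())
arm.gripper_to(55); arm.pause(.2); print('released',rd(),np.round(arm.current_ee_pos(),2),arm.current_grip_width())
E
```

```text
(np.float64(0.15439744911591066), np.float64(0.15064439503476024), np.float64(0.8713348456929175)) [2.31 6.8  0.87]
(np.float64(0.21531815660994336), np.float64(0.24603434139862657), np.float64(1.1818613242206235)) [0.87 5.97 1.18] [616.67 -29.16  91.72]
released (np.float64(0.004171291170795846), np.float64(-0.0007242193169076927), np.float64(0.07639864090089112)) [615.27 -29.62  90.87] 55.318392244237785
```

```bash
python3 - <<'E'
from h import *
arm.move_l([KNOB[0],KNOB[1],200],vel=100)
arm.move_to([590,-28.5,330],ori(YAW+np.pi/2)); arm.pause(.3)
I,P=wcloud(); cv2.imwrite('pics/w3.png',I)
m=(P[...,2]>46)&(P[...,2]<54)&(P[...,0]<598)&(P[...,0]>490)&(abs(P[...,1]+30)<32);Q=P[m]
H=P[(P[...,2]>110)&(P[...,2]<135)&(abs(P[...,0]-615)<18)&(abs(P[...,1]+30)<18)]
print(cv2.minAreaRect(Q[:,:2].astype(np.float32)),np.nanmedian(H[:,2]),arm.current_time())
E
```

```text
((569.09033203125, -31.572599411010742), (58.33663558959961, 49.42020034790039), 1.9308083057403564) 121.97343935956255 39.9083
```

View pics/w3.png

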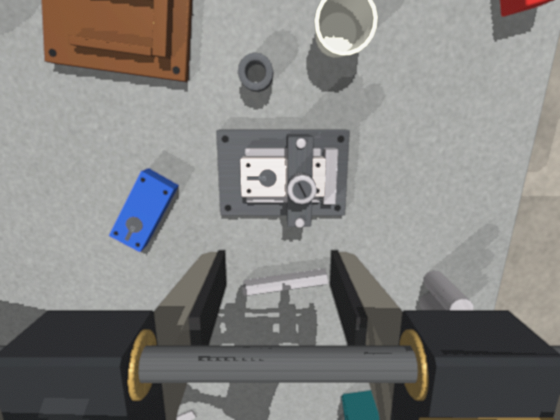

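The insert is still home (near end 539.9), the head has sunk 6.6 mm, the bystanders haven't moved, and the gripper is clear. I'm handing it in.

```bash
python3 -c "
from plant import arm
print(arm.close_job())"
```

```text
the job is handed in; nothing more can be done
None
```

I pushed the insert home against the back stop and tightened the thumbscrew to about 0.2 N m (last reading about 0.22, clamp force itself not measurable). The gripper is clear, the cup, bushing and parallel look unmoved in the last picture, and I handed the job in at about 40 s; no verdict came back.

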